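# Snap in the last cabinet leg and tug-test it

### The arm

A 6-joint arm with a two-finger parallel gripper is mounted at the origin on the work surface. World frame = base frame: x ahead of the robot, y to its left, z up, the work surface at z = 0. Lengths are in m, angles in rad, forces in N, time in s.
With the tool pointing down it reaches from about 0.3 to 0.875 m from the base axis. Payload 4.2 kg.
Tool frame: the origin (TCP) lies midway between the tips of the shut fingers; the grasp point (between the pads) lies 19 mm behind it (robot.hold_point_z is the z of the grasp point in the tool frame, in m); z points along the fingers, y is the line along which they close (so a half turn about z gives the same grasp; the last joint's range is limited). The gripper opens to 85 mm and grips with 20 to 120 N. Pads are 22 mm wide; open, the fingers measure 114 mm over their backs; the gripper's body (76 mm by 85 mm) begins 54 mm behind the grasp point. The pads swing forward as they close: fully open they stand 13 mm farther back than shut.
Start: joints at [1.311, 0.32, 1.565, -0, 1.257, -0.02], TCP at [0.137, 0.559, 0.231] pointing down, gripper open.
Joint ranges: [-3.11, 3.11], [-0.84, 2.01], [0.21, 2.61], [-1.34, 4.49], [0.05, 2.63], [-2.56, 2.56]. Speed limits (rad/s): [2.57, 2.57, 3.14, 3.14, 3.14, 3.14].

### API

Orientations are given as [roll, pitch, yaw] about the fixed x, y, z axes, in that order (R = Rz(yaw) Ry(pitch) Rx(roll)).
In Python, from plant import robot, viewer gives the robot as it stands.
- The arm moves only by the tool jog_arm, never from a script. Its argument "targets" is a list of rows, each a list of 3 entries, a list of its own where there are three numbers: the shift along the world's x, y, z in m, then the turn, a rotation vector about the world's x, y, z in rad, then the finger opening in m, from 0 to 0.0854. A call has 1 to 12 rows; each row shifts and turns the commanded pose from where the row before left it; what a row does not reach is not made up. A row lasts 1/10 s, in which the tool goes at most 50 mm and 8.59 degrees, less where a joint would pass 70% of its speed; a pose out of reach is approached as far as the arm can. A call with a gripper value outside its range is refused whole. The fingers move at their own pace and stop on an object; the grip force is fixed at half the most. Time passes only in rows, so rows that do not move let the fingers close. It gives the time, the measured TCP pose, the force, the opening and the grip force at its end, in the units of the state.
- robot.observe(): the state, without advancing time (a new reading comes with each control period).
- viewer.read_camera(name): name is "side" or "top" or "wrist"; returns a dict with "img" (400x640x3 uint8, red, green, blue), "K" (3x3 intrinsics, pixels), "R" (3x3) and "t" (3): a world point X has camera coordinates R X + t. Camera axes: x right, y down, z forward; pixel columns grow to the right and rows downward; lengths in m; the calibration is good to about 2 mm. A picture is of the moment at which its call begins. There is no depth.
- robot.job_done(): hands the job in; it is judged then, once.
Trained networks look in the newest picture that a camera, given by its name, has taken for a name from the list of things; names that differ only in an ending like _2 or _b are one class to them, and where a whole thing is asked for, a point or a joint stands for the part that bears it (a point fixed in the world has none). Each returns a list of dicts, best first, with "confidence" (0 to 1); they miss things now and then, are a little off and sometimes report something else, mostly with a low value. They report only what shows in the picture. A call takes as long as a camera call. They do not tell look-alikes from the thing itself.
- viewer.boxes_of(thing, camera): "centre" ([column, row] in pixels, amid what is visible of it).
The state is a dict: "clock": time; "joint_positions": joint angles; "qvel": joint speeds; "joint_efforts": joint torques, N m; "eef_pos": TCP position; "orientation": TCP orientation; "contact_force": force on the tool from outside, world axes, zero at the start; "ft_torque": the same for the moment, N m; "finger_gap": finger opening in m; "grip_force": force on a finger pad.
Only numpy, scipy, OpenCV 4.12 (cv2) and the standard library are available. Lean on these libraries where they do the work, as an engineer would, in place of code of your own. Each camera call takes 0.05 s, during which the arm holds its last target. There are 200 camera calls.

### The job

Fit the last levelling leg to the cabinet base: take the black leg out of the wooden rack, stand it spigot down in the one empty socket on the white panel and press it straight down until it clicks home with its shoulder on the socket's rim. Then prove that the catches hold it: tug it straight up to about 15 N (never over 22 N, or the catches give way), keep that pull on for a second, let it back down fully home and let go. Never press it into the socket with more than 30 N, and leave the other legs, the tools and the glue where they are.

Things in the scene. Friction and masses are not known exactly. Their poses are not given: they have to be found in the camera images.
- leg: the black plastic levelling leg to be fitted, 112 mm tall, 60 to 130 g, standing foot up in the rack. Origin on its axis at the tip of the spigot; z along the axis towards the foot (up); yaw means nothing. Spigot 26 mm long and 26 mm across, its nose a cone (18 mm at the tip, 9 mm long), grooved 13.75 to 20.5 mm above the tip; flange 42 mm across, 26 to 31 mm; tube 30 mm across, 31 to 88 mm
- leg_foot (a point): middle of the leg's ribbed adjusting foot, the place to grip: a black cylinder 40 mm across and 24 mm tall (88 to 112 mm above the tip of the spigot); this point lies on the axis, 100 mm above the tip, 12 mm below the top
- leg_shoulder (a point): point on the leg's axis at the underside of its flange, 26 mm above the tip of the spigot; when the leg is home this underside rests on the socket's rim
- socket: the empty grey plastic leg socket, fixed to the panel: flange 70 x 70 x 4 mm with a round cup 31 mm high, 44 mm across at the rim. The mouth is a funnel 37 mm across that narrows over 5 mm to a bore of 28.4 mm, open 27 mm deep below the rim. Origin at the centre of its underside, 18 mm above the bench; z up along the bore
- socket_rim (a point): centre of the empty socket's mouth at the height of its rim, 31 mm above the socket's origin, 49 mm above the bench
- socket_catches (a point): centre of the ring of three steel spring tongues in the empty bore, 9 mm below the rim, reaching in to 20.6 mm across. Pressing the leg down, they are met with its shoulder 14 mm above the rim, take 8 to 15 N to spread, and snap into the groove at about 4 mm; then it drops to the rim. Snapped in, it has 2 mm of free axial play, then is held: 1 mm more at 15 to 20 N; torn out at about 25 N
- rack: shop-made plywood rack, 240 x 100 x 42 mm, fixed, with three holes 31 mm across and 32 mm deep in a row along its x axis, 85 mm apart, holding three legs, spigot down, their flanges on its top. Origin at the centre of its underside, on the bench; the fingers close most freely along its y axis
- panel: white base panel of a small cabinet, 280 (x) x 320 (y) x 18 mm, lying underside up between brass bench dogs, fixed. Origin at the centre of its underside, on the bench. Leg sockets sit 90 mm from its centre along x and 110 mm along y; the two on its +x side carry fitted black legs, and of the two on its -x side (nearer the robot) one is the empty socket
- fitted_leg: a socket with an identical black leg already fitted, fixed, on the -x side of the panel; its top is 135 mm above the bench. Origin at the centre of the socket's underside, 18 mm above the bench
- leg_white: bystander: a white plastic leg of the same shape in the rack, origin at the tip of its spigot
- leg_beech: bystander: a turned beech leg in the rack, 100 mm tall, 44 mm across at most, origin at the tip of its spigot
- drill: bystander: blue and black cordless drill lying on its side, chuck and bit along its x, battery to its y, about 235 x 205 x 62 mm, origin under its gear case, on the bench
- tape: bystander: red tape measure standing on edge, 70 x 40 x 66 mm, origin at the centre of its underside
- square: bystander: try square lying flat, dark wooden stock 22 x 115 x 20 mm along its y, steel blade 150 mm along its x, origin under the middle of the stock
- glue: bystander: white glue bottle with a red cap, 64 mm across, 170 mm tall, standing, origin at the centre of its underside
- driver: bystander: screwdriver with a yellow handle lying along its x axis, 210 mm long, origin under its middle
There are look-alikes about, which are no part of the job. Leave any blue look-alike of the leg alone.

How it is judged:
By the outcome, as a careful person would: the job done as asked, in the order asked, and still so for the second after the job is handed in, with the robot touching nothing.
It also fails if it takes over 70 s, if anything falls off the work surface, if the arm or the gripper's body presses on something with over 40 N, if the wrist force passes 120 N, or if a joint passes its speed limit or range.

## Working session

There is one attempt and no reset: what is moved stays moved. The work goes in short steps, Python scripts to look and compute and a tool call to move; the robot and the scene stay as the last step left them, time stands still between calls to the robot, and variables do not carry over. Pictures are saved under pics/ and viewed, at most 10 in all, crops included, and the job is handed in when it is done.

Besides the shell and the picture viewer there is one more tool, called after "Call:" by a JSON object that holds its "fn" and its "kwargs". jog_arm: Moves the arm, as the interface text tells. Its arguments: {"type":"object","properties":{"targets":{"type":"array"}},"required":["targets"]}

```bash
ls; mkdir -p pics; cat > h.py <<'E'
from plant import robot, viewer
import numpy as np, cv2
def ray(c,px):
    d=c["R"].T@(np.linalg.inv(c["K"])@np.array([px[0],px[1],1.])); return -c["R"].T@c["t"],d
def onz(c,px,z):
    o,d=ray(c,px); return o+d*(z-o[2])/d[2]
def proj(c,X):
    p=c["K"]@(c["R"]@np.array(X)+c["t"]); return p[:2]/p[2]
def save(c,f,crop=None,s=1):
    im=cv2.cvtColor(c["img"],cv2.COLOR_RGB2BGR)
    if crop: x0,y0,x1,y1=crop; im=im[y0:y1,x0:x1]
    cv2.imwrite("pics/"+f,cv2.resize(im,None,fx=s,fy=s,interpolation=cv2.INTER_CUBIC))
E
python3 - <<'E'
from h import *
cs={}
for n in ["top","side"]:
    c=viewer.read_camera(n); cs[n]=c; save(c,n+"0.png")
    print(n,"cam at",(-c["R"].T@c["t"]).round(3))
    for th,z in [("leg",.05),("leg_foot",.116),("socket",.03),("socket_rim",.049),("rack",.042),("panel",.018),("fitted_leg",.08)]:
        for b in viewer.boxes_of(th,n)[:6]:
            print(th,np.round(b["centre"]).tolist(),round(b["confidence"],2),onz(c,b["centre"],z).round(3)[:2].tolist() )
print(robot.observe())
E
```

```text
pics
top cam at [ 0.321 -0.041  1.469]
leg [220.0, 216.0] 0.5 [0.494, 0.301]
leg [264.0, 206.0] 0.45 [0.527, 0.168]
leg_foot [218.0, 215.0] 0.65 [0.489, 0.29]
leg_foot [261.0, 206.0] 0.52 [0.518, 0.168]
socket [425.0, 207.0] 0.71 [0.54, -0.322]
socket [226.0, 219.0] 0.38 [0.487, 0.287]
socket_rim [424.0, 205.0] 0.64 [0.543, -0.315]
rack [225.0, 217.0] 0.67 [0.49, 0.287]
panel [385.0, 182.0] 0.67 [0.619, -0.199]
fitted_leg [358.0, 220.0] 0.91 [0.489, -0.114]
fitted_leg [409.0, 283.0] 0.48 [0.309, -0.265]
side cam at [ 0.219 -1.286  0.977]
leg [312.0, 178.0] 0.83 [0.537, 0.198]
leg [297.0, 155.0] 0.62 [0.519, 0.373]
leg_foot [296.0, 159.0] 0.72 [0.489, 0.229]
leg_foot [312.0, 179.0] 0.66 [0.516, 0.091]
leg_foot [320.0, 236.0] 0.27 [0.474, -0.206]
socket [356.0, 288.0] 0.64 [0.538, -0.338]
socket_rim [354.0, 284.0] 0.71 [0.532, -0.343]
socket_rim [294.0, 154.0] 0.36 [0.509, 0.384]
rack [288.0, 176.0] 0.56 [0.462, 0.242]
panel [372.0, 257.0] 0.74 [0.626, -0.213]
fitted_leg [317.0, 234.0] 0.83 [0.478, -0.15]
fitted_leg [298.0, 153.0] 0.63 [0.516, 0.335]
{'clock': 0.8, 'joint_positions': array([ 1.31103903e+00,  3.19558001e-01,  1.56450287e+00,  8.89309696e-06,
        1.25741079e+00, -2.00022705e-02]), 'qvel': array([ 0.00071707, -0.0011951 , -0.00032388,  0.00019093,  0.00106977,
       -0.0007184 ]), 'joint_efforts': array([ 1.46089847e-04, -4.15356052e+01, -2.34408116e+01,  2.10734183e-04,
        3.55466376e-07,  1.90734801e-05]), 'eef_pos': array([0.13654155, 0.55855879, 0.23136097]), 'orientation': array([ 3.14147152e+00, -6.03871667e-06,  2.90183488e+00]), 'contact_force': array([ 0.64064166,  0.01985732, -0.2057161 ]), 'ft_torque': array([-0.0437388 , -0.02917915,  0.01959539]), 'grip_force': 0.0, 'finger_gap': 0.08538474273656767}
```

View pics/top0.png

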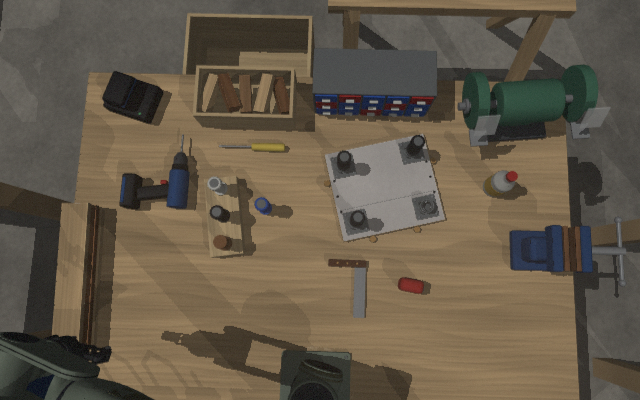

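```bash
python3 - <<'E'
import cv2,numpy as np
s=cv2.imread("pics/side0.png");t=cv2.imread("pics/top0.png")
f=lambda im,x0,y0,w,h,k:cv2.resize(im[y0:y0+h,x0:x0+w],None,fx=k,fy=k,interpolation=cv2.INTER_CUBIC)
cv2.imwrite("pics/crop1.png",np.vstack([f(t,180,170,200,75,4),f(s,220,120,200,75,4)]))
E
```

```text
(no output)
```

View pics/crop1.png

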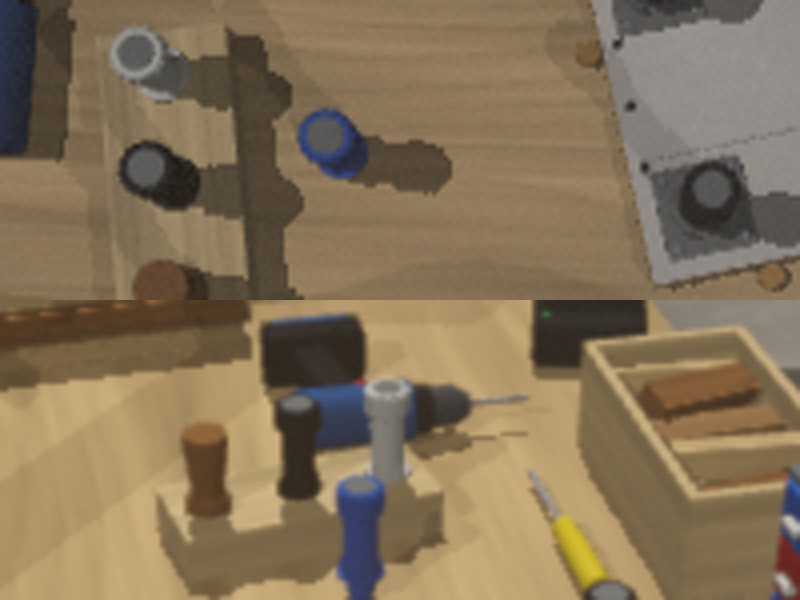

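Black foot up in the rack: top at (217,212) top view and (295,146) side view. Candidates: black (217,212), white (214,184), beech (221,242), all in the rack, and blue (262,204) loose on the bench. The black one in the middle of the rack fits, and the enlarged crop confirms it. The empty socket is at (425,207); the other three sockets carry black legs.

```bash
python3 - <<'E'
from h import *
t=viewer.read_camera("top"); s=viewer.read_camera("side")
print("leg top",onz(t,(216.8,211.8),.128),"side",onz(s,(294.7,146.3),.128))
print("white",onz(t,(214.3,183.3),.128),"beech",onz(t,(220.8,240.5),.116))
a=onz(t,(214.3,183.3),.128)-onz(t,(220.8,240.5),.116); print("rack x yaw",np.arctan2(a[1],a[0]))
g=cv2.cvtColor(t["img"],cv2.COLOR_RGB2BGR)
print("rim top",onz(t,(425,206),.049),"side",onz(s,(355,286),.049))
a=t["img"][180:230,400:450]
S=cv2.resize(g[180:235,395:455],None,fx=6.6,fy=6.6,interpolation=cv2.INTER_CUBIC);q=cv2.cvtColor(s["img"],cv2.COLOR_RGB2BGR)
cv2.imwrite("pics/crop2.png",np.hstack([S,cv2.resize(q[260:315,325:385],None,fx=6.6,fy=6.6,interpolation=cv2.INTER_CUBIC)]))
w=viewer.read_camera("wrist"); R=w["R"]; o=robot.observe()
from scipy.spatial.transform import Rotation as Ro
T=Ro.from_euler("xyz",o["orientation"]).as_matrix()
print("wristcam in tool",T.T@(-R.T@w["t"]-o["eef_pos"]),"\n",R@T, w["K"][0,0], o["clock"], o["orientation"])
E
```

```text
leg top [0.49534534 0.29204155 0.128     ] side [0.49909253 0.29766427 0.128     ]
white [0.57814826 0.304669   0.128     ] beech [0.41445643 0.27817899 0.116     ]
rack x yaw 0.16043763806186268
rim top [ 0.54093103 -0.31840001  0.049     ] side [ 0.53305813 -0.34864493  0.049     ]
wristcam in tool [ 0.08326937  0.00103555 -0.14344723] 
 [[ 1.23612892e-03  9.99998626e-01  1.10484221e-03]
 [-9.47660737e-01  1.52418192e-03 -3.19275437e-01]
 [-3.19276682e-01 -6.52349979e-04  9.47661319e-01]] 298.4874481704247 0.95 [ 3.14147431e+00 -1.73054025e-05  2.90182551e+00]
```

View pics/crop2.png

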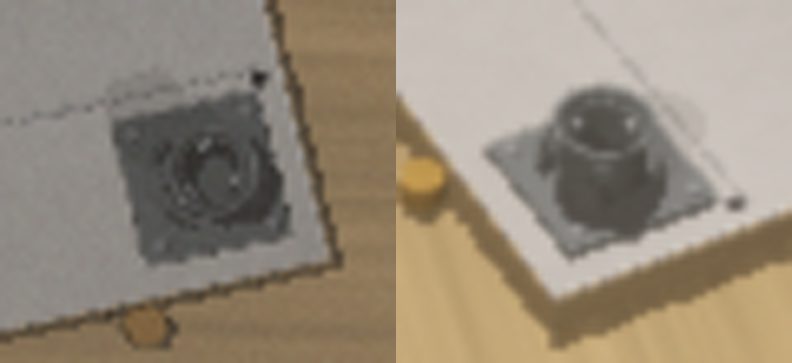

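The crop shows the empty socket's rim at (427,206) in the top view and at about (356,278.5) in the side view. Now to look from above the leg.

Call:
{"fn": "jog_arm", "kwargs": {"targets": [[[0.02,-0.015,0.001],[0,0,0.02],0.085],[[0.034,-0.025,0.001],[0,0,0.035],0.085],[[0.034,-0.025,0.001],[0,0,0.035],0.085],[[0.034,-0.025,0.001],[0,0,0.035],0.085],[[0.034,-0.025,0.001],[0,0,0.035],0.085],[[0.034,-0.025,0],[0,0,0.035],0.085],[[0.034,-0.025,0],[0,0,0.035],0.085],[[0.034,-0.025,0],[0,0,0.035],0.085],[[0.034,-0.025,0],[0,0,0.035],0.085],[[0.034,-0.025,0],[0,0,0.035],0.085],[[0.03,-0.022,0],[0,0,0.035],0.085],[[0.004,-0.002,0],[0,0,0.035],0.085]]}}

```text
clock: 2.15
eef_pos: [0.4997, 0.2919, 0.2361]
orientation: [-3.141, 0.001, -2.979]
contact_force: [-0.4, 0.8, -0.8]
finger_gap: 0.0851
grip_force: 0.0
```

```bash
python3 - <<'E'
from h import *
w=viewer.read_camera("wrist"); save(w,"w1.png")
for b in viewer.boxes_of("leg_foot","wrist"): print(b, onz(w,b["centre"],.116))
o=robot.observe();print(o["clock"],o["eef_pos"],o["orientation"],o["joint_positions"].round(2))
E
```

```text
{'centre': [203.6, 184.9], 'confidence': 0.94} [0.51104194 0.1863263  0.116     ]
{'centre': [325.4, 181.9], 'confidence': 0.89} [0.48990967 0.29631176 0.116     ]
2.25 [0.4975853  0.29362231 0.2360544 ] [ 3.14153832e+00 -2.67901446e-04 -2.97885604e+00] [ 0.51  0.32  1.55  0.    1.27 -1.22]
```

View pics/w1.png

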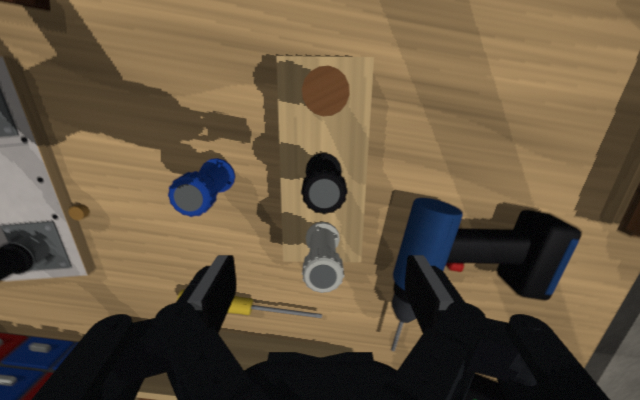

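The wrist picture shows the black foot's grey top at about (324,190), with beech above it, white below it and the blue look-alike at left. The rack's edges run upright in the picture, so the yaw is right. Refining the foot centre.

```bash
cat >> h.py <<'E'
def disc(c,px,r=25,lo=70):
    g=cv2.cvtColor(c["img"],cv2.COLOR_RGB2GRAY); x,y=map(int,px)
    m=np.zeros_like(g); m[y-r:y+r,x-r:x+r]=(g[y-r:y+r,x-r:x+r]>lo)
    n,l,st,ce=cv2.connectedComponentsWithStats(m); k=l[y,x]; return ce[k],st[k]
E
python3 - <<'E'
from h import *
w=viewer.read_camera("wrist");o=robot.observe()
for lo in (55,70,85):
    ce,st=disc(w,(324,190),24,lo); print(lo,ce,st,onz(w,ce,.128))
print(o["clock"],o["eef_pos"],o["orientation"])
E
```

```text
55 [321.63584637 195.01849218] [307 181  31  29 703] [0.49673811 0.29608016 0.128     ]
70 [321.62537764 195.08459215] [307 181  30  29 662] [0.49680045 0.29608117 0.128     ]
85 [323.33333333 189.        ] [323 188   2   3   3] [0.49099296 0.2966357  0.128     ]
2.3 [0.49673834 0.29424425 0.23614554] [ 3.14134835e+00 -5.59055450e-04 -2.97819173e+00]
```

Call:
{"fn": "jog_arm", "kwargs": {"targets": [[[0,0.0018,-0.02],[0,0,0.0],0.085],[[0,0,-0.03],[0,0,0],0.085],[[0,0,-0.03],[0,0,0],0.085],[[0,0,-0.025],[0,0,0],0.085],[[0,0,-0.02],[0,0,0],0.085],[[0,0,-0.012],[0,0,0],0.085],[[0,0,-0.005],[0,0,0],0.085],[[0,0,0],[0,0,0],0.085],[[0,0,0],[0,0,0],0.085],[[0,0,0],[0,0,0],0.06],[[0,0,0],[0,0,0],0.045],[[0,0,0],[0,0,0],0.045]]}}

```text
clock: 3.5
eef_pos: [0.4968, 0.2964, 0.0949]
orientation: [3.141, 0.001, -2.977]
contact_force: [-0.1, -0.7, -0.5]
finger_gap: 0.0451
grip_force: 0.0
```

Call:
{"fn": "jog_arm", "kwargs": {"targets": [[[0,0,0],[0,0,0],0.03],[[0,0,0],[0,0,0],0.03],[[0,0,0],[0,0,0],0.03],[[0,0,0],[0,0,0],0.03],[[0,0,0],[0,0,0],0.03]]}}

```text
clock: 4.0
eef_pos: [0.4969, 0.2963, 0.0949]
orientation: [3.142, 0.001, -2.976]
contact_force: [-0.7, -2.1, 4.8]
finger_gap: 0.0388
grip_force: 60.2
```

Gripped (38.8 mm, 60 N). Lifting out.

Call:
{"fn": "jog_arm", "kwargs": {"targets": [[[0,0,0.005],[0,0,0],0.03],[[0,0,0.01],[0,0,0],0.03],[[0,0,0.015],[0,0,0],0.03],[[0,0,0.025],[0,0,0],0.03],[[0,0,0.025],[0,0,0],0.03],[[0,0,0.025],[0,0,0],0.03],[[0,0,0.025],[0,0,0],0.03],[[0,0,0.015],[0,0,0],0.03],[[0,0,0.01],[0,0,0],0.03],[[0,0,0],[0,0,0],0.03]]}}

```text
clock: 5.0
eef_pos: [0.497, 0.2967, 0.2508]
orientation: [3.14, 0.003, -2.976]
contact_force: [0.6, 0.5, -0.3]
finger_gap: 0.0386
grip_force: 60.3
```

Call:
{"fn": "jog_arm", "kwargs": {"targets": [[[0,-0.02,0],[0,0,-0.03],0.03],[[0,-0.04,0],[0,0,-0.09],0.03],[[0,-0.048,0],[0,0,-0.1],0.03],[[0,-0.048,0],[0,0,-0.1],0.03],[[0,-0.048,0],[0,0,-0.1],0.03],[[0,-0.048,0],[0,0,-0.1],0.03],[[0,-0.048,0],[0,0,-0.1],0.03],[[0,-0.048,0],[0,0,-0.1],0.03],[[0,-0.048,0],[0,0,-0.1],0.03],[[0,-0.048,0],[0,0,-0.1],0.03],[[0,-0.04,0],[0,0,-0.1],0.03],[[0,-0.016,0],[0,0,-0.06],0.03]]}}

```text
clock: 6.2
eef_pos: [0.4957, -0.2069, 0.2479]
orientation: [-3.14, -0.001, 2.22]
contact_force: [0.6, 1.0, -1.5]
finger_gap: 0.0383
grip_force: 60.4
```

Call:
{"fn": "jog_arm", "kwargs": {"targets": [[[0,0,0],[0,0,0],0.03],[[0,0,0],[0,0,0],0.03],[[0,0,0],[0,0,0],0.03]]}}

```text
clock: 6.5
eef_pos: [0.4963, -0.2025, 0.2488]
orientation: [-3.141, -0.001, 2.229]
contact_force: [-1.2, 0.1, -1.8]
finger_gap: 0.0388
grip_force: 60.4
```

```bash
python3 - <<'E'
from h import *
w=viewer.read_camera("wrist"); save(w,"w2.png",s=1.25)
t=viewer.read_camera("top");s=viewer.read_camera("side")
print("rim",onz(t,(427.1,206),.049),onz(s,(356.2,278.5),.049))
for b in viewer.boxes_of("socket_rim","wrist"): print(b, onz(w,b["centre"],.049))
o=robot.observe();print(o["clock"],o["eef_pos"],o["orientation"],o["joint_positions"].round(2),o["contact_force"],o["finger_gap"])
E
```

```text
rim [ 0.54110783 -0.32474439  0.049     ] [ 0.54418864 -0.32194633  0.049     ]
{'centre': [287.3, 236.2], 'confidence': 0.65} [ 0.5146544  -0.29441327  0.049     ]
6.7 [ 0.49665685 -0.20271787  0.24940526] [ 3.14140103e+00 -3.52142464e-05  2.22845125e+00] [-0.41  0.25  1.62  0.    1.27 -1.07] [-0.03993055 -0.01256297 -1.22598257] 0.038742999938535305
```

View pics/w2.png

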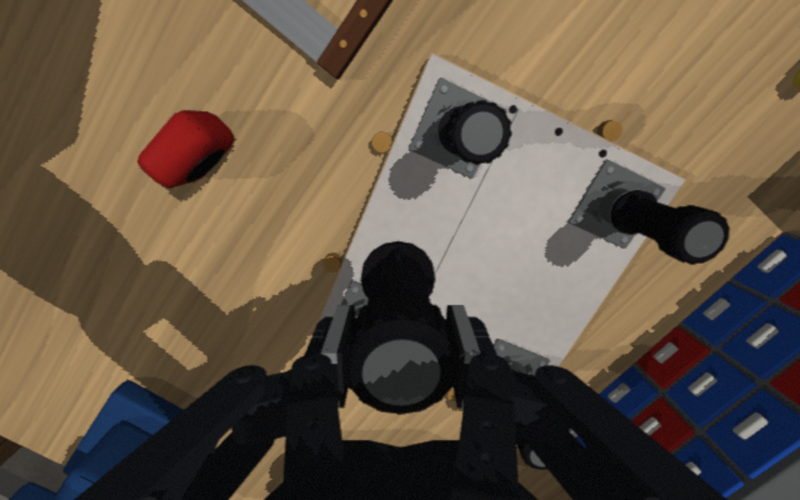

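The held leg hides the socket in the wrist picture. It shows two fitted legs at (480,130) and (690,225), and the held foot at (400,370). I'll move past the socket to see it clear.

Call:
{"fn": "jog_arm", "kwargs": {"targets": [[[0.007,-0.015,0],[0,0,0],0.03],[[0.015,-0.031,0],[0,0,0],0.03],[[0.018,-0.038,0],[0,0,0],0.03],[[0.018,-0.038,0],[0,0,0],0.03],[[0.012,-0.024,0],[0,0,0],0.03],[[0.007,-0.014,0],[0,0,0],0.03],[[0,0,0],[0,0,0],0.03],[[0,0,0],[0,0,0],0.03],[[0,0,0],[0,0,0],0.03],[[0,0,0],[0,0,0],0.03]]}}

```text
clock: 7.7
eef_pos: [0.5734, -0.3628, 0.2498]
orientation: [3.141, 0.0, 2.228]
contact_force: [0.6, 0.6, -1.2]
finger_gap: 0.0386
grip_force: 60.5
```

```bash
python3 - <<'E'
from h import *
w=viewer.read_camera("wrist")
for b in viewer.boxes_of("socket_rim","wrist"): print(b, onz(w,b["centre"],.049))
o=robot.observe();print(o["clock"],o["eef_pos"],o["orientation"],o["contact_force"])
p=proj(w,(.5425,-.3235,.049)); print(p); x,y=map(int,p); x0,y0=max(x-60,0),max(y-60,0); print(x0,y0)
im=cv2.cvtColor(w["img"],cv2.COLOR_RGB2BGR)
a=cv2.resize(im[y0:y0+120,x0:x0+120],(480,480),interpolation=cv2.INTER_CUBIC)
b=cv2.resize(im[180:380,250:400],(300,400));b=cv2.copyMakeBorder(b,0,80,0,0,cv2.BORDER_CONSTANT)
cv2.imwrite("pics/w3.png",np.hstack([a,b]))
np.savez("w3.npz",**w)
E
```

```text
{'centre': [320.5, 123.9], 'confidence': 0.7} [ 0.54028583 -0.31938895  0.049     ]
7.8 [ 0.57347039 -0.36294918  0.24986816] [3.14129841e+00 4.51448832e-04 2.22757879e+00] [-0.21673509 -0.16419244 -0.51850338]
[319.82262766 128.08817741]
259 68
```

View pics/w3.png

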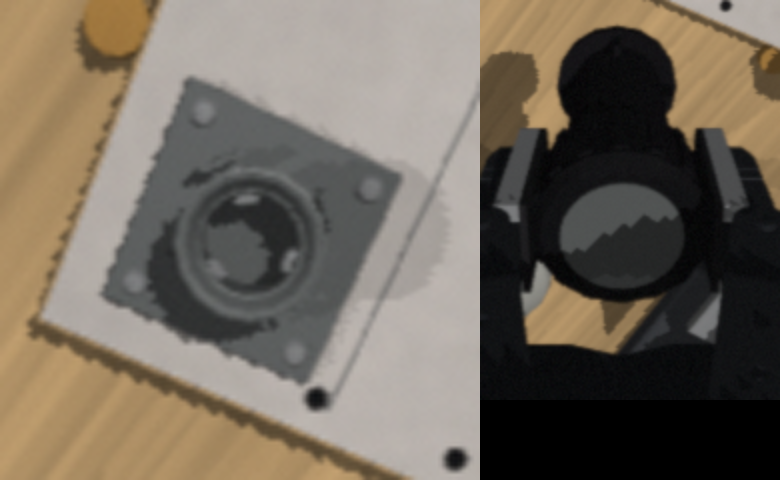

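The crop shows the socket rim (crop centre (250,243), so image (321.5,128.8)), with three catches and an empty bore. The held foot's top is at image (320.7,298) and its flange circle is centred at column 318.5.

```bash
python3 - <<'E'
from h import *
w=dict(np.load("w3.npz"))
r=onz(w,(321.5,128.8),.049); print("rim",r)
zt=.24987+.128-.0949
f=onz(w,(320.7,298),zt); tcp=np.array([.57347,-.36295,.24987]); print("foot",f, f-tcp)
psi=2.2276; ex=np.array([np.cos(psi),np.sin(psi),0]); ey=np.array([np.sin(psi),-np.cos(psi),0])
print("foot in tool x,y",(f-tcp)@ex,(f-tcp)@ey)
# predicted flange outline if upright
for off in (0,.001):
  P=[]
  for z in (.026,.031):
    for a in np.linspace(0,6.28,60):
      v=tcp+ex*(((f-tcp)@ex))+ey*((f-tcp)@ey); P.append(proj(w,[v[0]+.021*np.cos(a),v[1]+.021*np.sin(a),zt-.112+z]))
P=np.array(P);print("flange cols",P[:,0].min(),P[:,0].max(),"row min",P[:,1].min(),"measured 289..348, 193.5")
E
```

```text
rim [ 0.54448004 -0.32296375  0.049     ]
foot [ 0.5738698  -0.36276744  0.28297   ] [0.0003998  0.00018256 0.0331    ]
foot in tool x,y -9.953450732892214e-05 0.0004280892116909702
flange cols 290.48155375217476 350.69143083880317 row min 192.83063430810358 measured 289..348, 193.5
```

Call:
{"fn": "jog_arm", "kwargs": {"targets": [[[-0.006,0.008,0],[0,0,0],0.03],[[-0.012,0.016,0],[0,0,0],0.03],[[-0.009,0.012,0],[0,0,0],0.03],[[-0.003,0.004,0],[0,0,0],0.03],[[0,0,-0.01],[0,0,0],0.03],[[0,0,-0.025],[0,0,0],0.03],[[0,0,-0.025],[0,0,0],0.03],[[0,0,-0.025],[0,0,0],0.03],[[0,0,-0.015],[0,0,0],0.03],[[0,0,-0.008],[0,0,0],0.03],[[0,0,0],[0,0,0],0.03],[[0,0,0],[0,0,0],0.03]]}}

```text
clock: 9.0
eef_pos: [0.5441, -0.3241, 0.1418]
orientation: [3.141, 0.001, 2.227]
contact_force: [0.3, -0.5, -0.9]
finger_gap: 0.0388
grip_force: 60.5
```

```bash
python3 - <<'E'
from h import *
s=viewer.read_camera("side");t=viewer.read_camera("top");o=robot.observe()
print(o["clock"],o["eef_pos"],o["orientation"],o["contact_force"],o["ft_torque"])
x,y=map(int,proj(s,(.5435,-.323,.08))); q=cv2.cvtColor(s["img"],cv2.COLOR_RGB2BGR)[y-50:y+50,x-50:x+50]
x,y=map(int,proj(t,(.5435,-.323,.08))); g=cv2.cvtColor(t["img"],cv2.COLOR_RGB2BGR)[y-50:y+50,x-50:x+50]
cv2.imwrite("pics/ins.png",np.hstack([cv2.resize(i,(400,400),interpolation=cv2.INTER_CUBIC) for i in (q,g)]))
E
```

```text
9.1 [ 0.54427688 -0.32413826  0.14246908] [3.14064743e+00 2.28343836e-03 2.22669799e+00] [-0.12198823  0.25655601 -0.30233556] [-0.02655845 -0.00088605  0.01769386]
```

View pics/ins.png

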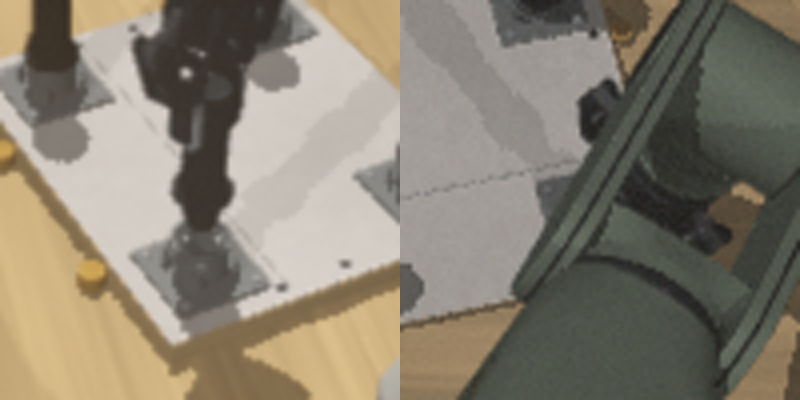

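The side view shows the spigot right over the socket mouth at about (203,230) in the crop. Next I lower it into the funnel, short of the catches.

Call:
{"fn": "jog_arm", "kwargs": {"targets": [[[-0.0005,0.001,-0.005],[0,0,0],0.03],[[0,0,-0.005],[0,0,0],0.03],[[0,0,-0.004],[0,0,0],0.03],[[0,0,-0.003],[0,0,0],0.03],[[0,0,-0.002],[0,0,0],0.03],[[0,0,0],[0,0,0],0.03],[[0,0,0],[0,0,0],0.03]]}}

```text
clock: 9.8
eef_pos: [0.5431, -0.3227, 0.1224]
orientation: [3.141, 0.0, 2.227]
contact_force: [0.3, 0.8, -0.6]
finger_gap: 0.0389
grip_force: 60.5
```

Free of contact at tip 5 mm below the rim. On to the catches in small steps.

Call:
{"fn": "jog_arm", "kwargs": {"targets": [[[0,0,-0.002],[0,0,0],0.03],[[0,0,-0.002],[0,0,0],0.03],[[0,0,-0.001],[0,0,0],0.03],[[0,0,-0.001],[0,0,0],0.03],[[0,0,0],[0,0,0],0.03]]}}

```text
clock: 10.3
eef_pos: [0.5435, -0.3228, 0.1167]
orientation: [3.141, 0.001, 2.227]
contact_force: [1.3, -0.5, 1.5]
finger_gap: 0.0386
grip_force: 60.6
```

Call:
{"fn": "jog_arm", "kwargs": {"targets": [[[0,0,-0.001],[0,0,0],0.03],[[0,0,-0.001],[0,0,0],0.03],[[0,0,0],[0,0,0],0.03]]}}

```text
clock: 10.6
eef_pos: [0.5438, -0.3227, 0.1147]
orientation: [3.14, 0.001, 2.227]
contact_force: [2.8, -0.1, 3.1]
finger_gap: 0.0382
grip_force: 60.9
```

Call:
{"fn": "jog_arm", "kwargs": {"targets": [[[0.0004,0,-0.001],[0,0,0],0.03],[[0,0,-0.001],[0,0,0],0.03],[[0,0,0],[0,0,0],0.03]]}}

```text
clock: 10.9
eef_pos: [0.5443, -0.3226, 0.1126]
orientation: [3.14, 0.001, 2.227]
contact_force: [3.2, 0.1, 2.6]
finger_gap: 0.0383
grip_force: 60.8
```

Call:
{"fn": "jog_arm", "kwargs": {"targets": [[[0,0,-0.001],[0,0,0],0.03],[[0,0,-0.001],[0,0,0],0.03],[[0,0,0],[0,0,0],0.03]]}}

```text
clock: 11.2
eef_pos: [0.5446, -0.3227, 0.1113]
orientation: [3.14, 0.002, 2.227]
contact_force: [3.8, 1.7, 6.5]
finger_gap: 0.0386
grip_force: 61.2
```

Call:
{"fn": "jog_arm", "kwargs": {"targets": [[[0.0006,0.0002,0],[0,0,0],0.03],[[0,0,-0.001],[0,0,0],0.03],[[0,0,-0.001],[0,0,0],0.03],[[0,0,0],[0,0,0],0.03]]}}

```text
clock: 11.6
eef_pos: [0.5446, -0.3221, 0.1078]
orientation: [3.14, 0.0, 2.227]
contact_force: [4.5, 2.0, -0.3]
finger_gap: 0.0388
grip_force: 60.5
```

Call:
{"fn": "jog_arm", "kwargs": {"targets": [[[0,0,-0.001],[0,0,0],0.03],[[0,0,-0.001],[0,0,0],0.03],[[0,0,0],[0,0,0],0.03]]}}

```text
clock: 11.9
eef_pos: [0.5443, -0.322, 0.1054]
orientation: [3.141, -0.001, 2.227]
contact_force: [6.2, 2.5, -2.8]
finger_gap: 0.039
grip_force: 60.5
```

Call:
{"fn": "jog_arm", "kwargs": {"targets": [[[0.0008,0.0004,0],[0,0,0],0.03],[[0,0,-0.001],[0,0,0],0.03],[[0,0,-0.001],[0,0,0],0.03],[[0,0,0],[0,0,0],0.03]]}}

```text
clock: 12.3
eef_pos: [0.5446, -0.3219, 0.1038]
orientation: [-3.141, -0.001, 2.227]
contact_force: [4.5, -0.1, -3.7]
finger_gap: 0.038
grip_force: 60.7
```

Call:
{"fn": "jog_arm", "kwargs": {"targets": [[[0,0,-0.001],[0,0,0],0.03],[[0,0,0],[0,0,0],0.03]]}}

```text
clock: 12.5
eef_pos: [0.5447, -0.322, 0.1034]
orientation: [-3.141, -0.0, 2.227]
contact_force: [3.7, 0.6, -1.2]
finger_gap: 0.0384
grip_force: 60.9
```

Call:
{"fn": "jog_arm", "kwargs": {"targets": [[[0.0006,0,-0.001],[0,0,0],0.03],[[0,0,0],[0,0,0],0.03],[[0,0,0],[0,0,0],0.03]]}}

```text
clock: 12.8
eef_pos: [0.5451, -0.3222, 0.1024]
orientation: [-3.141, -0.0, 2.227]
contact_force: [1.7, 0.6, 0.3]
finger_gap: 0.0385
grip_force: 61.0
```

Call:
{"fn": "jog_arm", "kwargs": {"targets": [[[0,0,-0.001],[0,0,0],0.03],[[0,0,0],[0,0,0],0.03],[[0,0,0],[0,0,0],0.03]]}}

```text
clock: 13.1
eef_pos: [0.5453, -0.3224, 0.1019]
orientation: [-3.141, 0.0, 2.227]
contact_force: [-0.2, -0.6, 5.3]
finger_gap: 0.0386
grip_force: 61.4
```

Call:
{"fn": "jog_arm", "kwargs": {"targets": [[[0,0,-0.0008],[0,0,0],0.03],[[0,0,0],[0,0,0],0.03],[[0,0,0],[0,0,0],0.03]]}}

```text
clock: 13.4
eef_pos: [0.5454, -0.3225, 0.1019]
orientation: [-3.141, 0.001, 2.227]
contact_force: [-1.0, 0.3, 8.7]
finger_gap: 0.0386
grip_force: 61.8
```

Home: the height stays at 0.1019 as the force rises. Now easing up to the tug.

Call:
{"fn": "jog_arm", "kwargs": {"targets": [[[0,0,0.001],[0,0,0],0.03],[[0,0,0.001],[0,0,0],0.03],[[0,0,0.001],[0,0,0],0.03],[[0,0,0],[0,0,0],0.03],[[0,0,0],[0,0,0],0.03]]}}

```text
clock: 13.9
eef_pos: [0.5452, -0.3218, 0.1029]
orientation: [-3.141, -0.001, 2.227]
contact_force: [2.3, -0.9, -0.8]
finger_gap: 0.0387
grip_force: 60.9
```

Call:
{"fn": "jog_arm", "kwargs": {"targets": [[[0,0,0.001],[0,0,0],0.03],[[0,0,0.001],[0,0,0],0.03],[[0,0,0],[0,0,0],0.03],[[0,0,0],[0,0,0],0.03]]}}

```text
clock: 14.3
eef_pos: [0.5449, -0.3216, 0.1042]
orientation: [-3.141, -0.002, 2.227]
contact_force: [2.6, -0.7, -11.6]
finger_gap: 0.0384
grip_force: 61.4
```

Call:
{"fn": "jog_arm", "kwargs": {"targets": [[[0,0,0.0004],[0,0,0],0.03],[[0,0,0],[0,0,0],0.03],[[0,0,0],[0,0,0],0.03]]}}

```text
clock: 14.6
eef_pos: [0.5448, -0.3215, 0.1045]
orientation: [-3.141, -0.003, 2.227]
contact_force: [3.8, -1.7, -19.1]
finger_gap: 0.0383
grip_force: 62.2
```

Call:
{"fn": "jog_arm", "kwargs": {"targets": [[[0,0,-0.0006],[0,0,0],0.03]]}}

```text
clock: 14.7
eef_pos: [0.5449, -0.3217, 0.1045]
orientation: [-3.141, -0.002, 2.227]
contact_force: [1.3, -0.8, -15.7]
finger_gap: 0.039
grip_force: 62.2
```

Call:
{"fn": "jog_arm", "kwargs": {"targets": [[[0,0,0],[0,0,0],0.03],[[0,0,0],[0,0,0],0.03]]}}

```text
clock: 14.9
eef_pos: [0.5449, -0.3217, 0.1046]
orientation: [-3.141, -0.002, 2.227]
contact_force: [2.1, 0.3, -20.5]
finger_gap: 0.0385
grip_force: 62.3
```

Call:
{"fn": "jog_arm", "kwargs": {"targets": [[[0,0,-0.0012],[0,0,0],0.03]]}}

```text
clock: 15.0
eef_pos: [0.5452, -0.322, 0.1044]
orientation: [-3.141, -0.0, 2.227]
contact_force: [1.5, 0.1, -11.4]
finger_gap: 0.0385
grip_force: 62.8
```

Call:
{"fn": "jog_arm", "kwargs": {"targets": [[[0,0,0],[0,0,0],0.03]]}}

```text
clock: 15.1
eef_pos: [0.5452, -0.322, 0.1045]
orientation: [-3.141, -0.0, 2.227]
contact_force: [0.6, -0.3, -14.2]
finger_gap: 0.0384
grip_force: 62.6
```

Call:
{"fn": "jog_arm", "kwargs": {"targets": [[[0,0,0],[0,0,0],0.03]]}}

```text
clock: 15.2
eef_pos: [0.5452, -0.322, 0.1045]
orientation: [-3.141, -0.0, 2.227]
contact_force: [0.5, -0.5, -13.6]
finger_gap: 0.0385
grip_force: 62.6
```

Call:
{"fn": "jog_arm", "kwargs": {"targets": [[[0,0,0.0002],[0,0,0],0.03],[[0,0,0],[0,0,0],0.03]]}}

```text
clock: 15.4
eef_pos: [0.5452, -0.322, 0.1045]
orientation: [-3.141, -0.0, 2.227]
contact_force: [1.3, 0.4, -13.2]
finger_gap: 0.0386
grip_force: 62.5
```

Call:
{"fn": "jog_arm", "kwargs": {"targets": [[[0,0,0],[0,0,0],0.03],[[0,0,0],[0,0,0],0.03]]}}

```text
clock: 15.6
eef_pos: [0.5453, -0.3221, 0.1044]
orientation: [-3.141, -0.0, 2.227]
contact_force: [0.8, 0.0, -13.5]
finger_gap: 0.0388
grip_force: 62.5
```

Call:
{"fn": "jog_arm", "kwargs": {"targets": [[[0,0,0.0004],[0,0,0],0.03],[[0,0,0],[0,0,0],0.03]]}}

```text
clock: 15.8
eef_pos: [0.5453, -0.322, 0.1045]
orientation: [-3.141, -0.0, 2.227]
contact_force: [0.0, 0.2, -15.6]
finger_gap: 0.0388
grip_force: 62.4
```

Call:
{"fn": "jog_arm", "kwargs": {"targets": [[[0,0,0],[0,0,0],0.03],[[0,0,0],[0,0,0],0.03]]}}

```text
clock: 16.0
eef_pos: [0.5453, -0.322, 0.1045]
orientation: [-3.141, -0.001, 2.227]
contact_force: [0.2, -0.3, -15.7]
finger_gap: 0.0386
grip_force: 62.4
```

Steady at 15.6 N; holding it for over a second, read in parts.

Call:
{"fn": "jog_arm", "kwargs": {"targets": [[[0,0,0],[0,0,0],0.03],[[0,0,0],[0,0,0],0.03],[[0,0,0],[0,0,0],0.03]]}}

```text
clock: 16.3
eef_pos: [0.5453, -0.322, 0.1045]
orientation: [-3.141, -0.0, 2.227]
contact_force: [0.7, 0.3, -16.7]
finger_gap: 0.0386
grip_force: 62.3
```

Call:
{"fn": "jog_arm", "kwargs": {"targets": [[[0,0,0],[0,0,0],0.03],[[0,0,0],[0,0,0],0.03],[[0,0,0],[0,0,0],0.03],[[0,0,0],[0,0,0],0.03]]}}

```text
clock: 16.7
eef_pos: [0.5453, -0.322, 0.1046]
orientation: [-3.141, -0.0, 2.227]
contact_force: [0.3, -0.3, -17.1]
finger_gap: 0.0385
grip_force: 62.2
```

Call:
{"fn": "jog_arm", "kwargs": {"targets": [[[0,0,0],[0,0,0],0.03],[[0,0,0],[0,0,0],0.03],[[0,0,0],[0,0,0],0.03],[[0,0,0],[0,0,0],0.03]]}}

```text
clock: 17.1
eef_pos: [0.5454, -0.3219, 0.1047]
orientation: [3.142, -0.0, 2.227]
contact_force: [-1.0, -0.2, -17.5]
finger_gap: 0.0388
grip_force: 62.3
```

Held for 1.3 s at 15.6 to 17.5 N. Letting it back down home.

Call:
{"fn": "jog_arm", "kwargs": {"targets": [[[0,0,-0.001],[0,0,0],0.03],[[0,0,-0.001],[0,0,0],0.03],[[0,0,-0.001],[0,0,0],0.03],[[0,0,0],[0,0,0],0.03],[[0,0,0],[0,0,0],0.03]]}}

```text
clock: 17.6
eef_pos: [0.5468, -0.3227, 0.1036]
orientation: [3.14, 0.004, 2.227]
contact_force: [-0.1, 0.3, -1.1]
finger_gap: 0.0382
grip_force: 63.6
```

Call:
{"fn": "jog_arm", "kwargs": {"targets": [[[0,0,-0.001],[0,0,0],0.03],[[0,0,0],[0,0,0],0.03],[[0,0,0],[0,0,0],0.03]]}}

```text
clock: 17.9
eef_pos: [0.5465, -0.3226, 0.1019]
orientation: [3.14, 0.003, 2.227]
contact_force: [0.2, 0.2, 4.0]
finger_gap: 0.0385
grip_force: 64.3
```

Call:
{"fn": "jog_arm", "kwargs": {"targets": [[[0,0,-0.0008],[0,0,0],0.03],[[0,0,0],[0,0,0],0.03],[[0,0,0],[0,0,0],0.03]]}}

```text
clock: 18.2
eef_pos: [0.5466, -0.3228, 0.1019]
orientation: [3.14, 0.004, 2.227]
contact_force: [0.5, 0.0, 7.9]
finger_gap: 0.0386
grip_force: 64.9
```

Call:
{"fn": "jog_arm", "kwargs": {"targets": [[[0,0,0.0008],[0,0,0],0.03],[[0,0,0],[0,0,0],0.05],[[0,0,0],[0,0,0],0.07],[[0,0,0],[0,0,0],0.085],[[0,0,0],[0,0,0],0.085],[[0,0,0],[0,0,0],0.085],[[0,0,0],[0,0,0],0.085]]}}

```text
clock: 18.9
eef_pos: [0.5454, -0.322, 0.1006]
orientation: [-3.142, -0.0, 2.227]
contact_force: [-0.5, 0.1, 0.6]
finger_gap: 0.0852
grip_force: 0.0
```

Call:
{"fn": "jog_arm", "kwargs": {"targets": [[[0,0,0.005],[0,0,0],0.085],[[0,0,0.015],[0,0,0],0.085],[[0,0,0.03],[0,0,0],0.085],[[0,0,0.03],[0,0,0],0.085],[[0,0,0.03],[0,0,0],0.085],[[0,0,0.03],[0,0,0],0.085],[[0,0,0.01],[0,0,0],0.085],[[0,0,0],[0,0,0],0.085],[[0,0,0],[0,0,0],0.085]]}}

```text
clock: 19.8
eef_pos: [0.5448, -0.3217, 0.2493]
orientation: [-3.141, -0.002, 2.227]
contact_force: [0.2, -0.2, -0.7]
finger_gap: 0.085
grip_force: 0.0
```

```bash
python3 - <<'E'
from h import *
s=viewer.read_camera("side");w=viewer.read_camera("wrist");o=robot.observe()
print(o["clock"],o["eef_pos"],o["contact_force"])
f=lambda i:cv2.cvtColor(i,cv2.COLOR_RGB2BGR)
x,y=map(int,proj(s,(.5435,-.323,.08))); q=f(s["img"])[y-60:y+40,x-50:x+50]
x,y=map(int,proj(w,(.5435,-.323,.08))); g=f(w["img"])[max(y-100,0):y+60,x-80:x+80]
cv2.imwrite("pics/fin.png",np.hstack([cv2.resize(i,(400,400),interpolation=cv2.INTER_CUBIC) for i in (q,g)]))
E
```

```text
19.9 [ 0.54469962 -0.32155914  0.24858649] [0.43413596 0.05118598 0.0606097 ]
```

View pics/fin.png

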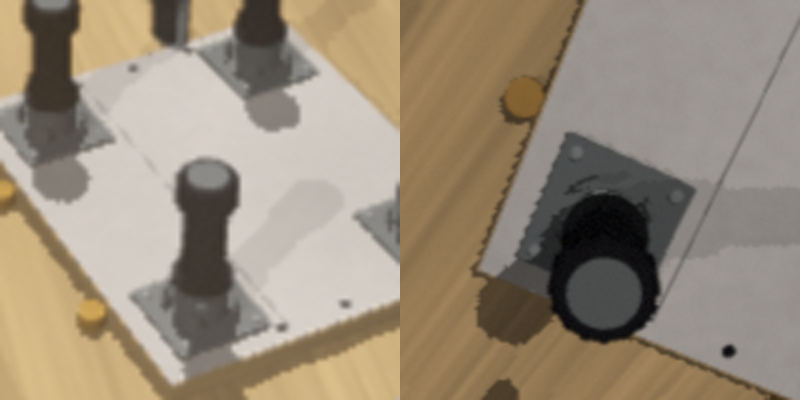

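The leg stands upright in its socket with its flange on the rim, like the other fitted legs (crop (205,270)), and the gripper is clear.

```bash
python3 -c "
from plant import robot
print(robot.job_done())"
```

```text
the job is handed in; nothing more can be done
None
```

The black leg is clicked home in the empty socket. It held a tug of 15.6 to 17.5 N for over a second (brief readings up to 20.5 N while I set the pull), and was let back down, released and handed in.

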